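Load a cartridge into the field reader and close its shutter

TASK

Load the sample cartridge into the reader: gently slide it along the loading bay into the slot until you feel it come fully home against the stop inside, without ramming it. Then close the light shutter over the bay by folding both metal flaps down flat, first the lower flap (the one on the cartridge's left as it goes in), then the upper flap, which laps over it. Leave the vial, dish and small carton round the reader where they are.

Things in the scene. Friction and masses are not known exactly. Their poses are not given: they have to be found in the camera images.
- reader: White bench reader, fixed, with a loading bay towards the robot. Origin on the bench top below the middle of the slot mouth; +x points into the slot, +y to the left as seen when loading, z up. Housing: x 0 to 78 mm, 92 mm wide, 46 mm high. All z below are heights above the bench.
- slot_mouth (a point): Middle of the slot mouth, z 16 mm. The slot is 48.6 mm wide, from z 6 mm (level with the bay floor) to 25.7 mm. A rigid stop hidden in it is set anew each time, anywhere from 42 to 60 mm behind the mouth. It cannot be seen.
- bay_floor (a point): Middle of the bay floor, reader x -63 mm, z 6 mm. The floor is 76 mm wide, from x -127 mm (open end) to the mouth. Side walls 4 mm thick, top at z 31 mm, run from x -100 mm to the mouth, 62 mm apart, with lead-ins that taper over the last 15 mm to the slot's width. Two thin metal flaps are hinged on these walls; each is 70 mm long, x -72 to -2 mm.
- cartridge_center (a point): Centre (half-way up) of the white sample cartridge: flat block 80 mm long (its x, nose at +x), 46 mm wide (y), 18 mm thick, 0.06 to 0.11 kg. It lies loose on the bay floor, nose to the slot, up to 0.1 rad askew, and is smooth (friction about 0.25) and slides with well under 1 N. Fully home, 20 to 38 mm of it still stick out of the mouth.
- seat_contact (a joint): Contact block inside the slot, standing 6 mm ahead of the stop: 0 at rest, 0.006 m when the cartridge is fully home on the stop. It yields stiffly, at about 1.5 N, and stays where it is pushed; the stop itself is rigid.
- flap_lower (a joint): Angle of the lower flap (on the +y side of the reader, plain aluminium, 36 mm wide): 0 = closed flat over the bay, about 1.8 to 2.1 rad at the start, open and leaning outward; largest 2.85. Its hinge line is at reader y +35 mm, z 33 mm. The hinge is stiff enough to stay where it is left and needs about 0.5 N at the edge.
- flap_lower_edge (a point): Middle of the free edge of the lower flap, 36 mm from its hinge line, at reader x -37 mm.
- flap_upper (a joint): Angle of the upper flap (on the -y side, 40 mm wide): same sense, 0 = closed flat, lapping over the lower flap; starts at about 1.8 to 2.1 rad. Its hinge line is at reader y -35 mm, z 37 mm; same stiffness. The flaps stop rigidly at 0.
- flap_upper_edge (a point): Middle of the free edge of the upper flap, 40 mm from its hinge line, at reader x -37 mm.
- sample_vial: Bystander: small screw-cap vial, 20 mm across, 48 mm high, standing on the bench to the left of the bay's open end; origin under its centre.
- dish: Bystander: round culture dish, 60 mm across, 15 mm high, to the right of the bay's open end; origin under its centre.
- carton: Bystander: small carton, 21 x 26 x 19 mm, beside the right of the reader's housing; origin under its centre.
Things that resemble listed ones, but are neither listed nor needed, are in the scene too. What is shaped like the reader but purple is not meant.

How it is judged:
By the outcome, as a careful person would: the job done as asked, in the order asked, and still so for the second after the job is handed in, with the robot touching nothing.
It also fails if it takes over 51 s, if anything falls off the work surface, if the arm or the gripper's body presses on something with over 40 N, if the wrist force passes 120 N, or if a joint passes its speed limit or range.

ROBOT

A 7-joint arm with a two-finger parallel gripper is mounted at the origin on the work surface; the furniture and walls round the work are solid. World frame = base frame: x ahead of the robot, y to its left, z up, the work surface at z = 0. Lengths are in mm, angles in rad, forces in N, time in s.
With the tool pointing down it reaches from about 400 to 925 mm from the base axis. Payload 5.6 kg.
Tool frame: the origin (TCP) lies on the mounting face of the last link; the fingertips stand 173 mm ahead of it and the grasp point (between the pads) lies 155 mm ahead of it (robot.hold_point_z is the z of the grasp point in the tool frame, in mm); z points along the fingers, y is the line along which they close (so a half turn about z gives the same grasp; the last joint's range is limited). The gripper opens to 85 mm and grips with 20 to 120 N. Pads are 22 mm wide; open, the fingers measure 114 mm over their backs; the gripper's body (76 mm by 85 mm) begins 54 mm behind the grasp point. The pads swing forward as they close: fully open they stand 13 mm farther back than shut.
Start: joints at [1.273, 0.468, -0.012, 1.603, 0.006, 1.071, -0.056], TCP at [163.797, -629.025, 404.69] pointing down, gripper open.
Joint ranges: [-2.53, 2.53], [-0.31, 2.02], [-1.57, 1.55], [0.28, 2.44], [-1.29, 4.43], [0.15, 1.84], [-2.92, 2.92]. Speed limits (rad/s): [2.57, 2.57, 3.14, 3.14, 3.14, 3.14, 3.14].

INTERFACE

Orientations are given as a unit quaternion [w, x, y, z].
In Python, from bench import readout, optics, job, robot gives the robot as it stands. The module is installed in compiled form; this text tells all that it offers.
- The arm moves only by the tool drive_tool, never from a script. Its argument "steps" is a list that holds one entry, the list of rows, each a list of 5 numbers: the shift along the tool's x, y, z in m, then the turn about the tool's z in degrees, then the finger opening in m, from 0 to 0.0854. In form: [[[x, y, z, twist, gripper], ...]]. A call has exactly 8 rows; each row shifts and turns the commanded pose from where the row before left it, along the tool's axes as they then stand; what a row does not reach is not made up. A row lasts 1/10 s, in which the tool goes at most 50 mm and 8.59 degrees, less where a joint would pass 70% of its speed; a pose out of reach is approached as far as the arm can. A call with a gripper value outside its range is refused whole. The fingers move at their own pace and stop on an object; "squeeze" is the grip in N (left out, the last holds). Time passes only in rows, so rows that do not move let the fingers close, or fill a call up. It gives the time, the measured TCP pose, the force, the opening and the grip force at its end, in the units of the state.
- readout.observe(): the state, without advancing time (a new reading comes with each control period).
- optics.read_camera(name): name is "scene" or "top" or "wrist"; returns (picture, depth): 400x640x3 uint8, red, green, blue; 400x640 float32, mm along the optical axis (not along the pixel's ray), 0 where there is no reading.
- optics.camera_params(name): a dict with "fovy" (degrees; the focal length in pixels is half the picture's height over the tangent of half this angle, whatever the lens; pixels are square), "cx", "cy" (the principal point, pixels), "cam_to_world" (4x4, takes a point from camera to world coordinates). Camera axes: x right, y up, looking along -z (the intrinsics and any distortion apply to the point x, -y, -z); pixel columns grow to the right and rows downward; lengths in mm; the calibration is good to about 2 mm. A picture is of the moment at which its call begins: read the wrist's pose just before it. camera_params takes no time and is no camera call; for the wrist camera it gives the pose at the moment of the call.
- job.job_done(): hands the job in; it is judged then, once.
Trained networks look in the newest picture that a camera, given by its name, has taken for a name from the list of things; names that differ only in an ending like _2 or _b are one class to them, and where a whole thing is asked for, a point or a joint stands for the part that bears it (a point fixed in the world has none). Each returns a list of dicts, best first, with "confidence" (0 to 1); they miss things now and then, are a little off and sometimes report something else, mostly with a low value. They report only what shows in the picture. A call takes as long as a camera call. They do not tell look-alikes from the thing itself.
- optics.masks_of(camera, label): "pixels" (400x640 bool, what is visible of it).
- optics.tip_of(camera, label): "position" ([x, y, z] in mm, in world coordinates, good to about 4 mm: a listed point, or the origin of a listed thing).
The state is a dict: "t": time; "q": joint angles; "qvel": joint speeds; "joint_efforts": joint torques, N m; "eef_pos": TCP position; "tcp_rot": TCP orientation; "wrist_force": force on the tool from outside, world axes, zero at the start; "moment": the same for the moment, N m; "opening": finger opening in mm; "finger_force": force on a finger pad.
Only numpy, scipy, OpenCV 4.12 (cv2) and the standard library are available. Lean on these libraries where they do the work, as an engineer would, in place of code of your own. Each camera call takes 0.05 s, during which the arm holds its last target. There are 200 camera calls.

## Working session

There is one attempt and no reset: what is moved stays moved. The work goes in short steps, Python scripts to look and compute and a tool call to move; the robot and the scene stay as the last step left them, time stands still between calls to the robot, and variables do not carry over. Pictures are saved under pics/ and viewed, at most 10 in all, crops included, and the job is handed in when it is done.

Besides the shell and the picture viewer there is one more tool, called after "Request:" as a command line: name --argument value ..., lists and objects as JSON in quotes. drive_tool: Moves the arm, as the interface text tells. Its arguments: {"type":"object","properties":{"steps":{"type":"array"},"squeeze":{"type":"number"}},"required":["steps"]}

```bash
mkdir -p pics
cat > h.py <<'E'
import numpy as np, cv2
from bench import readout, optics, job, robot
from scipy.spatial.transform import Rotation as R
def cam(n):
    p=optics.camera_params(n); im,d=optics.read_camera(n); return im,d,p
def world(p,d,u,v):
    f=200/np.tan(np.radians(p["fovy"])/2); z=d
    c=np.stack([(u-p["cx"])/f*z,-(v-p["cy"])/f*z,-z*np.ones_like(z),np.ones_like(z)],-1)
    return (c@np.array(p["cam_to_world"]).T)[...,:3]
def proj(p,X):
    f=200/np.tan(np.radians(p["fovy"])/2)
    c=np.linalg.inv(p["cam_to_world"])@np.r_[X,1]
    return p["cx"]+f*c[0]/-c[2], p["cy"]-f*c[1]/-c[2]
def save(n,im): cv2.imwrite("pics/"+n+".png",im[...,::-1])
E
python3 - <<'E'
from h import *
s=readout.observe(); print(s)
for n in ("top","scene"):
    im,d,p=cam(n); save(n+"0",im); print(n,{k:np.round(v,3) if k!='x' else v for k,v in p.items()})
    np.savez(n+"0.npz",im=im,d=d)
    for l in ("reader","slot_mouth","bay_floor","cartridge_center","flap_lower_edge","flap_upper_edge","sample_vial","dish","carton"):
        print(l,[(np.round(r["position"]).tolist(),round(r["confidence"],2),np.round(proj(p,r["position"])).tolist()) for r in optics.tip_of(n,l)])
print(readout.observe()["t"])
E
```

```text
{'t': 0.0, 'q': array([ 1.27298448,  0.46839884, -0.01158801,  1.60364338,  0.00598947,
        1.07141329, -0.05629969]), 'qvel': array([-0.00157074,  0.00079311, -0.00100426, -0.00023096, -0.00082008,
        0.00066912, -0.00036657]), 'joint_efforts': array([ 4.14222932e-04, -5.32380724e+01,  2.17504939e-02, -2.51301652e+01,
        1.13571776e-02,  7.85567070e-03, -5.04591142e-06]), 'eef_pos': array([ 163.72394976, -628.77651529,  403.71580415]), 'tcp_rot': array([-8.96831308e-04,  9.91899621e-01,  1.27020885e-01, -1.77453495e-04]), 'wrist_force': array([ 0.53787327,  0.03886055, -0.22342141]), 'moment': array([ 0.00569967, -0.01038176,  0.041687  ]), 'finger_force': 0.0, 'opening': 85.29957724548531}
top {'fovy': np.float64(44.965), 'cx': np.float64(322.618), 'cy': np.float64(203.998), 'cam_to_world': array([[ 2.000000e-02,  9.850000e-01, -1.730000e-01,  3.171520e+02],
       [-1.000000e+00,  2.200000e-02,  1.400000e-02,  3.889900e+01],
       [ 1.800000e-02,  1.730000e-01,  9.850000e-01,  1.134764e+03],
       [ 0.000000e+00,  0.000000e+00,  0.000000e+00,  1.000000e+00]])}
read
[... 1211 characters left out ...]
, ([568.0, 108.0, -3.0], 0.81, [270.0, 236.0])]
slot_mouth [([564.0, 106.0, 15.0], 0.61, [271.0, 230.0])]
bay_floor [([503.0, 115.0, 6.0], 0.66, [284.0, 250.0]), ([444.0, -177.0, 3.0], 0.66, [411.0, 209.0])]
cartridge_center [([502.0, 115.0, 16.0], 0.82, [284.0, 246.0])]
flap_lower_edge [([468.0, -180.0, 34.0], 0.64, [405.0, 192.0]), ([595.0, -3.0, -2.0], 0.53, [306.0, 210.0]), ([533.0, 156.0, 67.0], 0.5, [255.0, 226.0])]
flap_upper_edge [([530.0, 58.0, 70.0], 0.65, [298.0, 206.0]), ([469.0, -180.0, 37.0], 0.58, [405.0, 190.0])]
sample_vial [([428.0, 245.0, -1.0], 0.57, [245.0, 309.0])]
dish [([417.0, -6.0, 1.0], 0.95, [361.0, 248.0])]
carton [([599.0, -4.0, -2.0], 0.56, [305.0, 209.0])]
1.0
```

View crops.

Run:
```python
from h import *
a=np.load("top0.npz")["im"]; b=np.load("scene0.npz")["im"]
A=cv2.resize(a[130:270,200:460],None,fx=3,fy=3,interpolation=cv2.INTER_CUBIC)[:, :780]
save("topc",A)
B=cv2.resize(b[160:330,200:460],None,fx=3,fy=3,interpolation=cv2.INTER_CUBIC)
save("scenec",B)
```

```text
(no output)
```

View pics/topc.png

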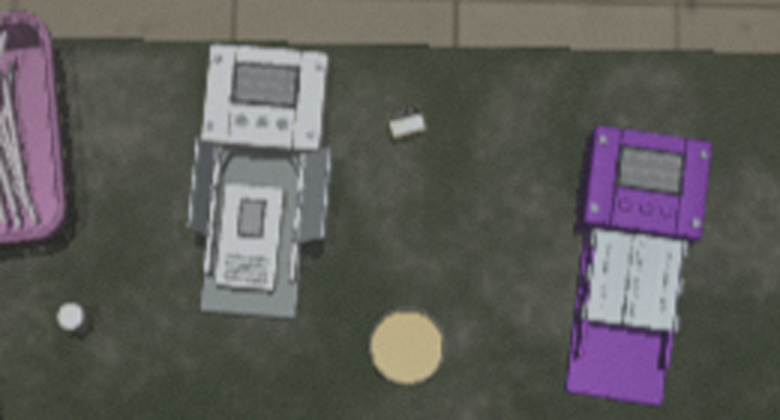

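View pics/scenec.png

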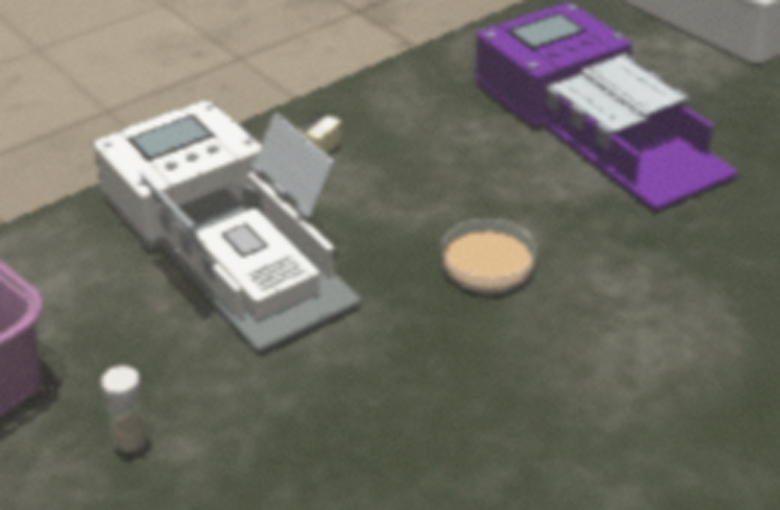

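Top picture (full-image pixels): the white reader is at about (288,165), with the cartridge at (284,209) in its bay. A purple look-alike with closed flaps is at (412,195), and I reject it by colour. The vial is at (224,236), the dish at (335,245) and the carton at (336,172). The pink tray on the left is irrelevant. Of the two candidates the white reader matches the description, and the 3x crop confirms it. Next I'll measure the reader pose.

Run:
```python
from h import *
for n in ("top","scene"):
    d=np.load(n+"0.npz")["d"]; p=optics.camera_params(n)
    v,u=np.mgrid[:400,:640]; W=world(p,d,u,v)
    bench=W[(W[...,0]>380)&(W[...,0]<450)&(abs(W[...,1]-60)<30)&(d>0)]
    print(n,"bench z",np.median(bench[:,2]))
    m=(abs(W[...,2]-46)<6)&(W[...,0]>545)&(W[...,0]<670)&(abs(W[...,1]-105)<65)&(d>0)
    P=W[m][:,:2].astype(np.float32); k,l=cv2.connectedComponents(m.astype(np.uint8)); 
    big=1+np.argmax([ (l==i).sum() for i in range(1,k)]); P=W[l==big]; r=cv2.minAreaRect(P[:,:2].astype(np.float32)); print("housing",r,len(P),P[:,2].mean())
    m=(abs(W[...,2]-24)<4)&(W[...,0]>440)&(W[...,0]<555)&(abs(W[...,1]-112)<24)&(d>0)
    k,l=cv2.connectedComponents(m.astype(np.uint8));big=1+np.argmax([ (l==i).sum() for i in range(1,k)]); P=W[l==big]
    print("cart",cv2.minAreaRect(P[:,:2].astype(np.float32)),len(P),P[:,2].mean())
```

```text
top bench z -3.1285533327891244
housing ((595.56201171875, 107.41060638427734), (91.96576690673828, 102.93111419677734), 86.4897232055664) 1323 45.80433093598297
cart ((501.5549011230469, 115.29496765136719), (45.0964469909668, 79.2909927368164), 86.10314178466797) 597 23.888308080436694
scene bench z -2.055694274887344
housing ((594.8778076171875, 105.85028839111328), (93.1111068725586, 100.55030822753906), 87.98937225341797) 1103 46.694157747767306
cart ((498.4046325683594, 114.94103240966797), (44.40830612182617, 81.73401641845703), 85.99908447265625) 636 24.880756402547416
```

Request:
drive_tool --steps '[[[0.045,-0.02,0,0,0.0],[0.045,-0.02,0,0,0.0],[0.045,-0.02,0,0,0.0],[0.045,-0.02,0,0,0.0],[0.045,-0.02,0,0,0.0],[0.045,-0.02,0,0,0.0],[0.04,-0.03,0,0,0.0],[0.04,-0.03,0,0,0.0]]]'

```text
t: 1.8
eef_pos: [458.4, -365.1, 404.9]
tcp_rot: [0.0, 0.992, 0.127, 0.0]
wrist_force: [0.8, -0.8, 0.6]
opening: -0.0
finger_force: 0.0
```

Request:
drive_tool --steps '[[[0.009,-0.049,0,0,0.0],[0.009,-0.049,0,0,0.0],[0.009,-0.049,0,0,0.0],[0.009,-0.049,0,0,0.0],[0.009,-0.049,0,0,0.0],[0.009,-0.049,0,0,0.0],[0.009,-0.049,0,0,0.0],[0.009,-0.049,0,0,0.0]]]'

```text
t: 2.6
eef_pos: [427.5, 32.7, 405.1]
tcp_rot: [0.0, 0.992, 0.127, 0.001]
wrist_force: [1.5, -0.5, 0.5]
opening: -0.1
finger_force: 0.0
```

Request:
drive_tool --steps '[[[0.009,-0.04,0,0,0.0],[0.009,-0.035,0,0,0.0],[0,0,0,6,0.0],[0,0,0,6,0.0],[0,0,0,6,0.0],[0,0,0,0,0.0],[0,0,0,0,0.0],[0,0,0,0,0.0]]]'

```text
t: 3.4
eef_pos: [426.6, 107.9, 404.7]
tcp_rot: [0.0, 1.0, -0.029, 0.0]
wrist_force: [-0.3, -0.4, 0.2]
opening: 0.2
finger_force: 0.0
```

Run:
```python
from h import *
s=readout.observe(); print(s["t"],s["eef_pos"],R.from_quat(np.roll(s["tcp_rot"],-1)).as_matrix().round(3), s["wrist_force"])
im,d,p=cam("wrist"); save("w0",im); np.savez("w0.npz",im=im,d=d,M=p["cam_to_world"]); print(p)
for l in ("slot_mouth","bay_floor","cartridge_center","flap_lower_edge","flap_upper_edge"):
    print(l,[(np.round(r["position"],1).tolist(),round(r["confidence"],2),np.round(proj(p,r["position"])).tolist()) for r in optics.tip_of("wrist",l)])
```

```text
3.4 [426.58430816 107.89963539 404.73937175] [[ 0.998 -0.058  0.   ]
 [-0.058 -0.998 -0.   ]
 [ 0.     0.    -1.   ]] [-0.27530701 -0.44326009  0.19380077]
{'fovy': 70.65291094154017, 'cx': 321.26149033294206, 'cy': 196.97370536298834, 'cam_to_world': array([[-5.77306992e-02,  9.48775953e-01,  3.10630581e-01,
         5.06921848e+02],
       [-9.98331127e-01, -5.53195170e-02, -1.65744355e-02,
         1.03353310e+02],
       [ 1.45850787e-03, -3.11069032e-01,  9.50386201e-01,
         3.72652251e+02],
       [ 0.00000000e+00,  0.00000000e+00,  0.00000000e+00,
         1.00000000e+00]])}
slot_mouth [([504.9, -185.7, 18.3], 0.7, [566.0, 92.0]), ([567.0, 114.1, 15.2], 0.62, [308.0, 50.0]), ([564.0, 109.8, 1.4], 0.57, [313.0, 54.0])]
bay_floor [([447.7, -181.7, 9.4], 0.96, [547.0, 140.0])]
cartridge_center [([500.0, 115.2, 13.8], 0.92, [311.0, 111.0])]
flap_lower_edge [([531.5, 153.0, 67.6], 0.82, [270.0, 82.0]), ([474.2, -183.8, 31.6], 0.75, [568.0, 119.0]), ([435.6, 247.8, -1.7], 0.16, [217.0, 167.0])]
flap_upper_edge [([466.4, -179.6, 40.0], 0.67, [569.0, 127.0]), ([528.3, 59.4, 72.5], 0.62, [364.0, 79.0]), ([533.5, 156.2, 67.5], 0.17, [267.0, 80.0])]
```

View pics/w0.png

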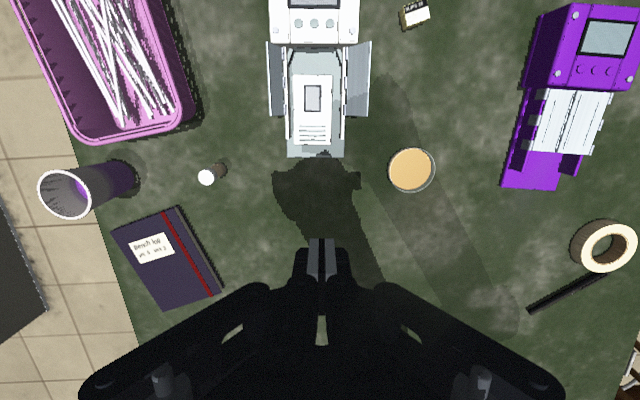

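The wrist picture shows the white reader at the top, at (315,20), with the cartridge at (311,110) and the flaps at (275,78) and (358,78). The vial is at (206,176) and the dish at (411,168), both clear of the bay. The purple look-alike is at (565,90). I'll fit the geometry from depth.

Run:
```python
from h import *
z=np.load("w0.npz"); d=z["d"]; p=optics.camera_params("wrist"); p["cam_to_world"]=z["M"]
v,u=np.mgrid[:400,:640]; W=world(p,d,u,v)
roi=(d>0)&(W[...,0]>425)&(W[...,0]<680)&(abs(W[...,1]-107)<70)&(v<165)
b=W[(d>0)&(W[...,0]>400)&(W[...,0]<480)&(abs(W[...,1]-20)<60)]; print("bench z",np.percentile(b[:,2],[20,50]))
def comp(m):
    k,l,st,_=cv2.connectedComponentsWithStats(m.astype(np.uint8)); return W[l==1+np.argmax(st[1:,4])]
H=lambda a,c: roi&(W[...,2]>a)&(W[...,2]<c)
def rect(n,P): print(n,cv2.minAreaRect(P[:,:2].astype(np.float32)),len(P),np.median(P[:,2]).round(1))
rect("cart",comp(H(20,28)&(abs(W[...,1]-115)<26)&(W[...,0]<548)))
h=comp(H(41,51)&(W[...,0]>555)); rect("housing",h)
# front edge of housing: per-column min x
for y0 in range(70,146,12):
    q=h[abs(h[:,1]-y0)<4]; print(y0,q[:,0].min().round(1) if len(q) else None,end="; ")
print()
f=comp(H(2,10)&(W[...,0]<470)); rect("floor",f)
for x0 in (440,446,452,458):
    q=f[abs(f[:,0]-x0)<3]; 
    if len(q): print("floor y",x0,q[:,1].min().round(1),q[:,1].max().round(1))
w=W[H(28,34)]
for x0 in range(465,560,15):
    q=w[abs(w[:,0]-x0)<6]; print("walls",x0,[ (q[s][:,1].mean().round(1),s.sum()) for s in (q[:,1]>112,q[:,1]<112)])
for nm,y0 in (("low",150),("up",60)):
  m=H(40,85)&(W[...,0]<556)&(abs(W[...,1]-y0)<22); P=W[m]
  for x0 in (505,515,525,535,545,552):
    q=P[abs(P[:,0]-x0)<5]
    if len(q): i=np.argsort(q[:,2])[-6:]; print(nm,x0,q[i].mean(0).round(1))
```

```text
bench z [ -3.50166207 298.68083695]
cart ((501.16314697265625, 113.88998413085938), (45.98760223388672, 79.94174194335938), 85.986083984375) 2691 22.6
housing ((579.8180541992188, 106.1252670288086), (92.00381469726562, 53.61682891845703), 86.78023529052734) 4036 44.7
70 555.2; 82 566.7; 94 567.4; 106 568.0; 118 568.8; 130 569.6; 142 555.2; 
floor ((456.1905212402344, 113.87013244628906), (75.47490692138672, 29.919464111328125), 87.63996887207031) 907 4.4
floor y 440 76.7 109.5
floor y 446 76.5 151.3
floor y 452 76.3 151.0
floor y 458 76.0 151.4
walls 465 [(np.float64(nan), np.int64(0)), (np.float64(80.1), np.int64(11))]
walls 480 [(np.float64(145.2), np.int64(28)), (np.float64(79.2), np.int64(42))]
walls 495 [(np.float64(144.3), np.int64(42)), (np.float64(78.5), np.int64(28))]
walls 510 [(np.float64(143.3), np.int64(39)), (np.float64(77.4), np.int64(34))]
walls 525 [(np.float64(142.9), np.int64(44)), (np.float64(77.2), np.int64(29))]
walls 540 [(np.float64(141.5), np.int64(41)), (np.float64(75.7), np.int64(33))]
walls 555 [(np.float64(140.8), np.int64(49)), (np.float64(75.2), np.int64(31))]
low 505 [503.8 155.8  66.8]
low 515 [515.4 155.5  66.9]
low 525 [524.9 154.4  66.8]
low 535 [535.1 154.6  66.8]
low 545 [543.5 153.6  66.7]
low 552 [552.4 153.1  66.5]
up 505 [505.3  56.4  71.6]
up 515 [516.6  55.5  71.3]
up 525 [525.   55.1  71.2]
up 535 [535.9  54.5  71.1]
up 545 [543.4  54.1  70.7]
up 552 [553.1  53.4  71. ]<stdin>:22: RuntimeWarning: Mean of empty slice.
  ret = ret.dtype.type(ret / rcount)
```

Request:
drive_tool --steps '[[[0,-0.009,0.04,0,0.0],[0,0,0.045,0,0.0],[0,0,0.045,0,0.0],[0,0,0.045,0,0.0],[0,0,0.03,0,0.0],[0,0,0.013,0,0.0],[0,0,0,0,0.0],[0,0,0,0,0.0]]]'

```text
t: 4.5
eef_pos: [427.7, 117.3, 187.6]
tcp_rot: [-0.0, 1.0, -0.03, 0.001]
wrist_force: [-0.4, 0.9, 0.2]
opening: -0.5
finger_force: 0.0
```

Request:
drive_tool --steps '[[[0.006,0,0,0,0.0],[0.006,0,0,0,0.0],[0.004,0,0,0,0.0],[0.002,0,0,0,0.0],[0.002,0,0,0,0.0],[0.002,0,0,0,0.0],[0.002,0,0,0,0.0],[0.002,0,0,0,0.0]]]'

```text
t: 5.3
eef_pos: [453.0, 115.4, 186.6]
tcp_rot: [0.0, 1.0, -0.03, -0.0]
wrist_force: [0.2, -0.6, 0.4]
opening: -0.1
finger_force: 0.2
```

Request:
drive_tool --steps '[[[0.004,0,0,0,0.0],[0.004,0,0,0,0.0],[0.004,0,0,0,0.0],[0.004,0,0,0,0.0],[0.004,0,0,0,0.0],[0.004,0,0,0,0.0],[0.003,0,0,0,0.0],[0.002,0,0,0,0.0]]]'

```text
t: 6.1
eef_pos: [482.3, 113.7, 186.6]
tcp_rot: [-0.0, 1.0, -0.03, 0.0]
wrist_force: [-0.8, 0.4, 0.5]
opening: -0.2
finger_force: 0.2
```

```bash
cat >> h.py <<'E'
O=np.array([568,107.3]); EX=np.array([.9983,-.058]); EY=np.array([.058,.9983])
def rd(P): P=np.asarray(P); q=P[...,:2]-O; return np.stack([q@EX,q@EY,P[...,2]],-1)
def wristR():
    im,d,p=cam("wrist"); v,u=np.mgrid[:400,:640]; W=rd(world(p,d,u,v)); W[d<=0]=np.nan; return im,W,p
E
python3 - <<'E'
from h import *
s=readout.observe(); t=rd(s["eef_pos"]); print(s["t"],t,s["wrist_force"])
im,W,p=wristR(); save("w1",im)
m=(W[...,2]>19)&(W[...,2]<26.5)&(abs(W[...,1])<27)&(W[...,0]>-110)&(W[...,0]<2)
P=W[m]; print(len(P),np.nanpercentile(P[:,0],[0,1,5,95,99]),np.percentile(P[:,1],[1,99]),np.median(P[:,2]))
print(cv2.minAreaRect(P[:,:2].astype(np.float32)))
E
```

```text
6.1 [-85.92158603   1.37584859 186.63654234] [-0.83755425  0.36039927  0.51880004]
14758 [-79.06988856 -77.71344248 -70.1831579   -2.67175931  -0.57262184] [-20.67490382  25.22574239] 22.766130598742947
((-39.24943542480469, 0.2328624725341797), (53.915069580078125, 79.51921844482422), 89.65674591064453)
```

View pics/w1.png

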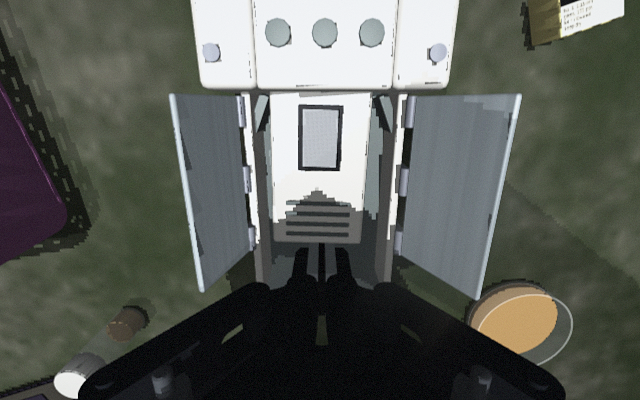

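The picture shows the cartridge straight in the bay, at (320,165), with its nose at the slot mouth (y≈93). The fingers are behind it at (325,255). The flaps, vial and dish are untouched.

Request:
drive_tool --steps '[[[0.003,0,0,0,0.0],[0.003,0,0,0,0.0],[0.004,0,0,0,0.0],[0.004,0,0,0,0.0],[0.004,0,0,0,0.0],[0.004,0,0,0,0.0],[0.004,0,0,0,0.0],[0.003,0,0,0,0.0]]]'

```text
t: 6.95
eef_pos: [511.3, 111.9, 186.7]
tcp_rot: [-0.0, 1.0, -0.03, 0.0]
wrist_force: [-0.4, 0.5, 0.3]
opening: -0.2
finger_force: 0.2
```

```bash
cat > look.py <<'E'
from h import *
s=readout.observe(); t=rd(s["eef_pos"]); print(s["t"],t.round(2),s["wrist_force"].round(2),s["moment"].round(3))
im,W,p=wristR()
s=readout.observe(); print(s["t"],rd(s["eef_pos"]).round(2),s["wrist_force"].round(2),s["moment"].round(3))
m=(W[...,2]>19)&(W[...,2]<26.5)&(abs(W[...,1])<19)&(W[...,0]>-110)&(W[...,0]<-1)
P=W[m]; print("rear",np.nanpercentile(P[:,0],[0,1]))
for x in (-2,-6,-10,-14,-18,-22,-28):
    q=W[(abs(W[...,0]-x)<1.2)&(W[...,2]>21.5)&(W[...,2]<24.3)&(abs(W[...,1])<27)]
    if len(q): print(x,q[:,1].min().round(1),q[:,1].max().round(1),end="; ")
E
python3 look.py
```

```text
6.95 [-56.83   1.34 186.67] [-0.4   0.5   0.28] [-0.006  0.01  -0.032]
7.0 [-56.43   1.29 186.69] [0.08 0.19 0.18] [-0.035 -0.023  0.012]
rear [-49.91938268 -49.28315321]
-6 -26.9 27.0; -10 -20.5 24.1; -14 -20.8 24.3; -18 -20.5 24.3; -22 -20.1 24.7; -28 -19.9 25.1;
```

Request:
drive_tool --steps '[[[0.001,0,0,0,0.0],[0.001,0,0,0,0.0],[0.001,0,0,0,0.0],[0.001,0,0,0,0.0],[0.0005,0,0,0,0.0],[0.0005,0,0,0,0.0],[0.0005,0,0,0,0.0],[0.0005,0,0,0,0.0]]]'

```text
t: 7.8
eef_pos: [517.0, 111.6, 186.6]
tcp_rot: [0.0, 1.0, -0.03, -0.0]
wrist_force: [0.1, 1.1, -0.7]
opening: -0.5
finger_force: 0.2
```

```bash
cat > f.py <<'E'
from h import *
s=readout.observe(); t=rd(s["eef_pos"]); print(s["t"],t.round(2),s["wrist_force"].round(2),s["moment"].round(3))
E
python3 f.py
```

```text
7.8 [-51.21   1.32 186.64] [ 0.07  1.09 -0.68] [-0.037  0.069 -0.013]
```

Request:
drive_tool --steps '[[[0.0004,0,0,0,0.0],[0.0004,0,0,0,0.0],[0.0004,0,0,0,0.0],[0.0004,0,0,0,0.0],[0.0004,0,0,0,0.0],[0.0004,0,0,0,0.0],[0.0004,0,0,0,0.0],[0.0004,0,0,0,0.0]]]'

```text
t: 8.6
eef_pos: [520.2, 111.4, 186.6]
tcp_rot: [0.0, 1.0, -0.03, -0.0]
wrist_force: [-0.0, -1.0, -0.0]
opening: 0.5
finger_force: 0.2
```

```bash
python3 f.py
```

```text
8.6 [-47.99   1.31 186.65] [-0.02 -0.95 -0.04] [-0.035  0.075 -0.002]
```

Request:
drive_tool --steps '[[[0.0004,0,0,0,0.0],[0.0004,0,0,0,0.0],[0.0004,0,0,0,0.0],[0.0004,0,0,0,0.0],[0.0004,0,0,0,0.0],[0.0004,0,0,0,0.0],[0.0004,0,0,0,0.0],[0.0004,0,0,0,0.0]]]'

```text
t: 9.4
eef_pos: [523.4, 111.2, 186.7]
tcp_rot: [0.0, 1.0, -0.03, -0.0]
wrist_force: [-1.0, -0.5, 0.3]
opening: -0.1
finger_force: 0.2
```

```bash
python3 f.py
```

```text
9.4 [-44.8    1.34 186.65] [-1.01 -0.53  0.29] [-0.042  0.085 -0.019]
```

Request:
drive_tool --steps '[[[0.0004,0,0,0,0.0],[0.0004,0,0,0,0.0],[0.0004,0,0,0,0.0],[0.0004,0,0,0,0.0],[0.0004,0,0,0,0.0],[0.0004,0,0,0,0.0],[0.0004,0,0,0,0.0],[0.0004,0,0,0,0.0]]]'

```text
t: 10.2
eef_pos: [526.4, 110.9, 186.5]
tcp_rot: [0.0, 1.0, -0.03, -0.0]
wrist_force: [-2.3, -0.6, 0.2]
opening: -0.0
finger_force: 1.1
```

```bash
python3 f.py
```

```text
10.2 [-41.71   1.22 186.55] [-2.28 -0.59  0.22] [-0.083  0.436  0.039]
```

Request:
drive_tool --steps '[[[0.0003,0,0,0,0.0],[0.0003,0,0,0,0.0],[0.0003,0,0,0,0.0],[0.0003,0,0,0,0.0],[0.0003,0,0,0,0.0],[0.0003,0,0,0,0.0],[0.0003,0,0,0,0.0],[0.0003,0,0,0,0.0]]]'

```text
t: 11.0
eef_pos: [528.9, 110.8, 186.6]
tcp_rot: [0.0, 1.0, -0.03, -0.0]
wrist_force: [-2.3, -0.9, 0.2]
opening: -0.1
finger_force: 1.1
```

```bash
python3 f.py
```

```text
11.0 [-39.24   1.25 186.61] [-2.28 -0.86  0.17] [-0.254  0.476  0.005]
```

Request:
drive_tool --steps '[[[0.0001,0,0,0,0.0],[0.0001,0,0,0,0.0],[0.0001,0,0,0,0.0],[0.0001,0,0,0,0.0],[0.0001,0,0,0,0.0],[0.0001,0,0,0,0.0],[0,0,0,0,0.0],[0,0,0,0,0.0]]]'

```text
t: 11.8
eef_pos: [529.5, 110.9, 186.7]
tcp_rot: [-0.0, 1.0, -0.03, 0.0]
wrist_force: [-2.9, -0.2, -0.1]
opening: 0.2
finger_force: 1.0
```

```bash
python3 f.py
```

```text
11.8 [-38.6    1.33 186.66] [-2.86 -0.25 -0.1 ] [-0.211  0.528  0.017]
```

Request:
drive_tool --steps '[[[0.0001,0,0,0,0.0],[0.0001,0,0,0,0.0],[0.0001,0,0,0,0.0],[0.0001,0,0,0,0.0],[0.0001,0,0,0,0.0],[0.0001,0,0,0,0.0],[0.0001,0,0,0,0.0],[0,0,0,0,0.0]]]'

```text
t: 12.6
eef_pos: [530.0, 110.8, 186.6]
tcp_rot: [0.0, 1.0, -0.03, -0.0]
wrist_force: [-3.5, -1.3, 0.9]
opening: -0.4
finger_force: 1.7
```

```bash
python3 f.py
```

```text
12.6 [-38.1   1.3 186.6] [-3.51 -1.32  0.92] [-0.225  0.821 -0.019]
```

Request:
drive_tool --steps '[[[0.0001,0,0,0,0.0],[0.0001,0,0,0,0.0],[0.0001,0,0,0,0.0],[0.0001,0,0,0,0.0],[0.0001,0,0,0,0.0],[0.0001,0,0,0,0.0],[0.0001,0,0,0,0.0],[0,0,0,0,0.0]]]'

```text
t: 13.4
eef_pos: [530.3, 110.8, 186.5]
tcp_rot: [0.0, 1.0, -0.03, -0.001]
wrist_force: [-5.4, -0.6, 2.3]
opening: 0.2
finger_force: 2.8
```

```bash
python3 f.py
```

```text
13.4 [-37.79   1.33 186.55] [-5.4  -0.57  2.31] [-0.233  1.217 -0.019]
```

Request:
drive_tool --steps '[[[0.0001,0,0,0,0.0],[0.0002,0,0,0,0.0],[0.0001,0,0,0,0.0],[0.0002,0,0,0,0.0],[0.0001,0,0,0,0.0],[0.0001,0,0,0,0.0],[0,0,0,0,0.0],[0,0,0,0,0.0]]]'

```text
t: 14.2
eef_pos: [530.6, 110.9, 186.4]
tcp_rot: [0.0, 1.0, -0.03, -0.001]
wrist_force: [-7.4, 0.3, 3.2]
opening: 0.1
finger_force: 3.6
```

```bash
python3 look.py
```

```text
14.2 [-37.51   1.4  186.4 ] [-7.42  0.27  3.23] [-0.157  1.596 -0.012]
14.25 [-37.5    1.41 186.4 ] [-6.94 -0.26  3.35] [-0.144  1.513 -0.1  ]
rear [-30.98865412 -30.56775705]
-10 -20.4 23.9; -14 -20.6 24.6; -18 -20.3 24.3; -22 -19.9 25.0; -28 5.9 5.9;
```

The cartridge is home: it resists rigidly at about 7 N after the 1.5 N block zone. Now I'll retreat and go to the left of the lower flap.

Request:
drive_tool --steps '[[[-0.004,0,0,0,0.0],[-0.008,0,0,0,0.0],[-0.009,0,0,0,0.0],[0,0,-0.03,0,0.0],[0,0,-0.04,0,0.0],[0,0,-0.025,0,0.0],[0.01,-0.042,0,0,0.0],[0.01,-0.042,0,0,0.0]]]'

```text
t: 15.05
eef_pos: [536.5, 194.3, 283.4]
tcp_rot: [-0.0, 0.999, -0.032, 0.002]
wrist_force: [0.4, 0.9, 1.1]
opening: -0.3
finger_force: 0.0
```

Request:
drive_tool --steps '[[[0,0,0.025,0,0.0],[0,0,0.025,0,0.0],[0,0,0,0,0.0],[0,0.01,0,0,0.0],[0,0.01,0,0,0.0],[0,0.005,0,0,0.0],[0,0.005,0,0,0.0],[0,0.005,-0.002,0,0.0]]]'

```text
t: 15.85
eef_pos: [533.8, 159.1, 234.3]
tcp_rot: [-0.0, 1.0, -0.03, 0.001]
wrist_force: [0.5, 0.6, 0.5]
opening: 0.1
finger_force: 0.2
```

Run:
```python
from h import *
exec(open("f.py").read())
im,W,p=wristR(); save("w2",im)
m=(W[...,2]>38)&(W[...,2]<90)&(W[...,0]<-5)&(W[...,0]>-32)&(W[...,1]>0)&(W[...,1]<60)
P=W[m]; i=np.argsort(P[:,2])[-10:]; print(len(P),P[i].mean(0) if len(P) else None)
```

```text
15.85 [-37.14  49.73 234.3 ] [0.53 0.58 0.48] [ 0.132 -0.002  0.024]
1604 [-26.97621117  47.92385682  89.89322427]
```

View pics/w2.png

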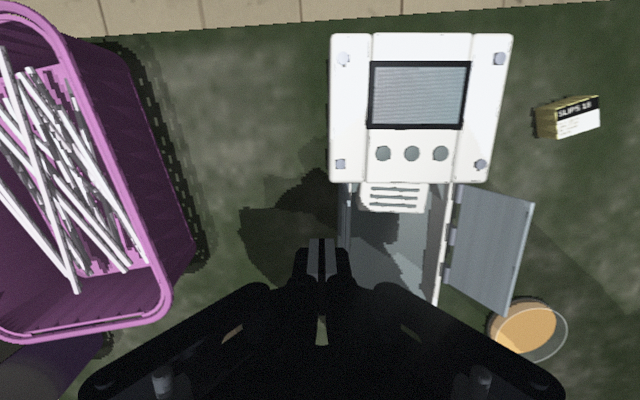

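The picture shows the lower flap pushed nearly upright, at (347,210) beside the fingers. The cartridge end shows at (395,197) in the slot mouth, and the upper flap is open at (490,245). I'll continue folding.

Request:
drive_tool --steps '[[[0,0.007,0.001,0,0.0],[0,0.007,0.003,0,0.0],[0,0.0055,0.0045,0,0.0],[0,0.0045,0.0055,0,0.0],[0,0.002,0.005,0,0.0],[0,0.001,0.004,0,0.0],[0,0.0005,0.002,0,0.0],[0,0,0,0,0.0]]]'

```text
t: 16.7
eef_pos: [531.9, 132.5, 208.5]
tcp_rot: [0.0, 1.0, -0.03, -0.0]
wrist_force: [-0.1, 0.1, -0.2]
opening: -0.2
finger_force: 0.0
```

```bash
python3 f.py
```

```text
16.7 [-37.49  23.03 208.48] [-0.08  0.09 -0.15] [0.042 0.044 0.016]
```

Request:
drive_tool --steps '[[[0,0,0.0005,0,0.0],[0,0,0.0005,0,0.0],[0,0,0.0005,0,0.0],[0,0,0.0005,0,0.0],[0,0,0.0005,0,0.0],[0,0,0,0,0.0],[0,0,0,0,0.0],[0,0,0,0,0.0]]]'

```text
t: 17.5
eef_pos: [531.9, 132.7, 208.1]
tcp_rot: [0.0, 1.0, -0.029, 0.0]
wrist_force: [-5.3, -2.1, 20.9]
opening: -0.4
finger_force: 9.8
```

```bash
python3 f.py
```

```text
17.5 [-37.48  23.25 208.12] [-5.3  -2.06 20.89] [-0.477  1.34   0.02 ]
```

Request:
drive_tool --steps '[[[0,0,-0.003,0,0.0],[0,0,-0.02,0,0.0],[0,0,-0.03,0,0.0],[0,0,-0.025,0,0.0],[0,0.04,0,0,0.0],[0,0.04,0,0,0.0],[0,0.038,0,0,0.0],[0,0,0,0,0.0]]]'

```text
t: 18.3
eef_pos: [524.7, 8.6, 283.7]
tcp_rot: [0.002, 0.999, -0.034, -0.001]
wrist_force: [0.2, -0.7, 0.5]
opening: -0.2
finger_force: 0.0
```

```bash
cat > g.py <<'E'
from h import *
exec(open("f.py").read())
import sys
im,W,p=wristR(); save(sys.argv[1],im)
for x in (-8,-20,-32,-44):
  for y in range(-40,36,6):
    q=W[(abs(W[...,0]-x)<2)&(abs(W[...,1]-y)<2)&(W[...,2]<90)]
    print((y,float(np.median(q[:,2]).round(1))) if len(q) else "-",end=" ")
  print()
E
python3 g.py w3
```

```text
18.3 [ -37.49 -101.02  283.67] [ 0.19 -0.66  0.55] [-0.    -0.022  0.039]
(-40, -2.7) (-34, 15.2) (-28, 23.0) (-22, 19.7) (-16, 22.7) (-10, 22.7) (-4, 22.8) (2, 32.3) (8, 33.3) (14, 33.1) (20, 33.2) (26, 33.3) (32, 33.0) 
(-40, -4.0) (-34, 29.7) - (-22, 13.3) (-16, 22.6) (-10, 22.9) (-4, 22.7) (2, 33.0) (8, 33.1) (14, 33.1) (20, 33.1) (26, 33.1) (32, 32.8) 
(-40, -3.2) (-34, 36.8) - (-22, 4.2) (-16, 4.5) (-10, 4.6) (-4, 4.5) (2, 32.7) (8, 32.7) (14, 33.0) (20, 33.0) (26, 33.3) (32, 32.9) 
(-40, -3.5) (-34, 37.2) - (-22, 4.1) (-16, 4.2) (-10, 4.5) (-4, 4.6) (2, 32.4) (8, 18.6) (14, 33.4) (20, 33.5) (26, 33.1) (32, 33.0)
```

View pics/w3.png

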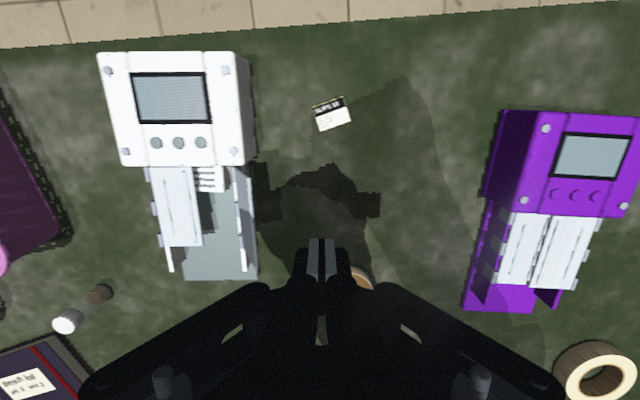

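The picture shows the lower flap flat, at (175,205), with a measured height of about 33 mm all over. The upper flap is edge-on at (250,215), the carton at (331,113) is untouched, and the hand is right of the reader. Now the upper flap.

Request:
drive_tool --steps '[[[0,0,0.025,0,0.0],[0,0,0.024,0,0.0],[0,-0.012,0,0,0.0],[0,-0.012,0,0,0.0],[0,-0.009,0,0,0.0],[0,-0.006,-0.001,0,0.0],[0,-0.006,-0.002,0,0.0],[0,-0.006,-0.002,0,0.0]]]'

```text
t: 19.15
eef_pos: [528.1, 65.9, 240.8]
tcp_rot: [0.0, 1.0, -0.03, 0.0]
wrist_force: [0.5, -0.7, 0.3]
opening: 0.0
finger_force: 0.2
```

```bash
python3 f.py
```

```text
19.15 [-37.39 -43.62 240.81] [ 0.51 -0.72  0.28] [-0.075  0.014  0.058]
```

Request:
drive_tool --steps '[[[0,-0.005,0.0015,0,0.0],[0,-0.004,0.0025,0,0.0],[0,-0.0065,0.005,0,0.0],[0,-0.005,0.0065,0,0.0],[0,-0.002,0.005,0,0.0],[0,-0.0015,0.005,0,0.0],[0,-0.0005,0.002,0,0.0],[0,0,0,0,0.0]]]'

```text
t: 19.95
eef_pos: [529.4, 89.9, 212.4]
tcp_rot: [0.0, 1.0, -0.03, -0.0]
wrist_force: [-0.1, -0.3, -0.1]
opening: -0.1
finger_force: 0.0
```

```bash
python3 f.py
```

```text
19.95 [-37.56 -19.66 212.43] [-0.08 -0.34 -0.09] [ 0.039 -0.036  0.023]
```

Request:
drive_tool --steps '[[[0,0,0.0005,0,0.0],[0,0,0.0005,0,0.0],[0,0,0.0005,0,0.0],[0,0,0.0002,0,0.0],[0,0,0,0,0.0],[0,0,0,0,0.0],[0,0,0,0,0.0],[0,0,0,0,0.0]]]'

```text
t: 20.75
eef_pos: [529.4, 89.9, 212.2]
tcp_rot: [0.0, 1.0, -0.03, -0.0]
wrist_force: [-4.1, 0.3, 14.0]
opening: 0.1
finger_force: 6.9
```

```bash
python3 f.py
```

```text
20.75 [-37.56 -19.63 212.18] [-4.11  0.27 14.01] [-0.125  1.027  0.07 ]
```

Firm contact at tip z 39, 4 mm above the lower flap as expected. I'll back away and verify.

Request:
drive_tool --steps '[[[0,0,-0.003,0,0.0],[0,0,-0.02,0,0.0],[0,0,-0.04,0,0.0],[0,0,-0.04,0,0.0],[-0.03,0,-0.03,0,0.0],[-0.03,0,0,0,0.0],[-0.02,0,0,0,0.0],[0,0,0,0,0.0]]]'

```text
t: 21.55
eef_pos: [447.4, 94.5, 344.0]
tcp_rot: [0.001, 1.0, -0.029, -0.0]
wrist_force: [0.4, -0.4, 0.2]
opening: 0.1
finger_force: 0.0
```

```bash
python3 g.py w4
python3 - <<'E'
from h import *
optics.read_camera("top")
for l in ("sample_vial","dish","carton","flap_lower_edge","flap_upper_edge"):
    print(l,[(np.round(r["position"]).tolist(),round(r["confidence"],2)) for r in optics.tip_of("top",l)])
E
```

```text
21.55 [-119.67  -19.79  344.01] [ 0.37 -0.45  0.22] [ 0.001 -0.033 -0.046]
(-40, -3.9) (-34, 37.6) (-28, 37.5) (-22, 37.2) (-16, 37.4) (-10, 37.2) (-4, 37.4) (2, 37.3) (8, 33.3) (14, 33.0) (20, 33.2) (26, 33.4) (32, 33.4) 
(-40, -4.1) (-34, 36.8) (-28, 37.0) (-22, 37.8) (-16, 37.1) (-10, 37.0) (-4, 37.5) (2, 37.1) (8, 33.4) (14, 33.4) (20, 33.5) (26, 33.7) (32, 32.6) 
(-40, -4.2) (-34, 37.5) (-28, 37.0) (-22, 37.5) (-16, 37.7) (-10, 37.1) (-4, 37.7) (2, 37.1) (8, 33.2) (14, 33.5) (20, 33.3) (26, 33.4) (32, 33.2) 
(-40, -3.7) (-34, 36.0) (-28, 37.2) (-22, 37.8) (-16, 37.1) (-10, 37.3) (-4, 37.5) (2, 37.1) (8, 33.5) (14, 33.0) (20, 33.1) (26, 33.5) (32, 33.5) 
sample_vial [([435.0, 248.0, -2.0], 0.44)]
dish [([417.0, -10.0, 0.0], 0.5)]
carton [([598.0, -2.0, 3.0], 0.53)]
flap_lower_edge [([469.0, -184.0, 34.0], 0.67)]
flap_upper_edge [([472.0, -178.0, 38.0], 0.63)]
```

View pics/w4.png

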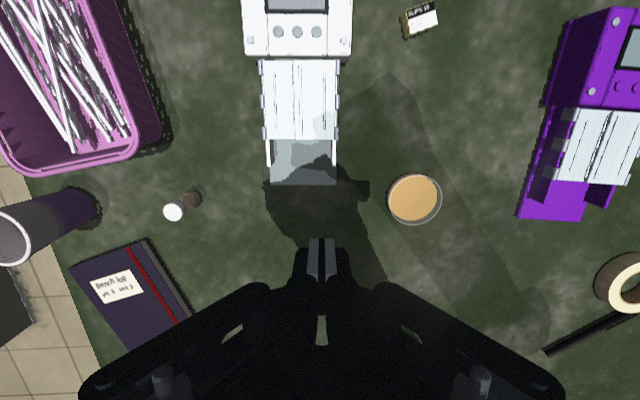

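The picture shows both flaps closed flat, at (300,98), with the upper lapping over the lower (measured heights 37 and 33 mm). The vial (180,208), dish (414,198) and carton (420,20) have not moved, and the gripper is clear.

```bash
python3 -c "
from bench import job; print(job.job_done())"
```

```text
the job is handed in; nothing more can be done
None
```

The cartridge is fully home against the stop (pushed to about 7 N), the lower then the upper flap are folded flat, the vial, dish and carton were not moved, and the job was handed in at about 22 s of the 51 s allowed.

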